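Close the firebrick hearth and hold the bulb tube level over it

ROBOT

A 6-joint arm with a two-finger parallel gripper is mounted at the origin on the work surface. World frame = base frame: x ahead of the robot, y to its left, z up, the work surface at z = 0. Lengths are in m, angles in degrees, forces in N, time in s.
With the tool pointing down it reaches from about 0.375 to 0.9 m from the base axis. Payload 3.1 kg.
Tool frame: the origin (TCP) lies at the very end of the fingers, on their centre line; the grasp point (between the pads) lies 19 mm behind it (bot.tcp_to_grasp is the distance from the TCP to the grasp point, in m); z points along the fingers, y is the line along which they close (so a half turn about z gives the same grasp; the last joint's range is limited). The gripper opens to 87 mm and grips with 3 to 60 N. Pads are 19 mm wide; open, the fingers measure 117 mm over their backs; the gripper's body (75 mm by 190 mm) begins 51 mm behind the grasp point.
Start: joints at [-82.764, 30.224, 82.088, -0, 67.689, -10.227], TCP at [0.188, -0.596, 0.223] pointing down, gripper open.
Joint ranges: [-176.69, 176.69], [-43.24, 126.21], [12.49, 139.97], [-82, 262], [0, 151.66], [-163.58, 163.58]. Speed limits (degrees/s): [159.86, 159.86, 180, 180, 180, 180].

INTERFACE

Orientations are given as a 3x3 rotation matrix whose columns are the frame's x, y, z axes.
In Python, from rig import telemetry, capture, camera_info, job, bot gives the robot as it stands. The module is installed in compiled form; this text tells all that it offers.
- The arm moves only by the tool carry_out, never from a script. Its argument "deltas" is a list that holds one entry, the list of rows, each a list of 7 numbers: the shift along the tool's x, y, z scaled (see below), then the turn, a rotation vector about the tool's x, y, z scaled (see below), then the closure, from -1 (fully open) to 1 (shut). In form: [[[dx, dy, dz, ax, ay, az, claw], ...]]. A call has exactly 10 rows; each row is the pose to reach, as a shift and turn from the pose commanded when the call began, along the tool's axes at that moment, turning the shorter way round; what a row does not reach only later rows make up. The controller multiplies each number of a shift by 15 cm and each number of a turn by 360 degrees. A row lasts 1/12 s, in which the tool goes at most 41.7 mm and 7.16 degrees, less where a joint would pass 70% of its speed; a pose out of reach is approached as far as the arm can. A call with a number of a shift or a turn outside -1 to 1 is refused whole. A call with a gripper value outside its range is refused whole. The fingers move at their own pace and stop on an object; the grip force is fixed at half the most. Time passes only in rows, so rows that repeat a pose let the fingers close, or fill a call up. It gives the time, the measured TCP pose, the force, the opening and the grip force at its end, in the units of the state.
- telemetry.read_state(): the state, without advancing time (a new reading comes with each control period).
- capture(name): name is "scene" or "top" or "wrist"; returns the picture (384x512x3 uint8, red, green, blue); there is no depth.
- camera_info(name): a dict with "mtx" (3x3 intrinsics, pixels), "cam_to_world" (4x4, takes a point from camera to world coordinates); the wrist camera has in their place "T_tool_cam" (4x4, takes a point from camera to tool coordinates, whose origin is the TCP and whose axes are the flange's). Camera axes: x right, y down, z forward; pixel columns grow to the right and rows downward; lengths in m; the calibration is good to about 2 mm. The wrist camera is an equidistant fisheye: a pixel r from the principal point sees the ray r / f radians off the axis. A picture is of the moment at which its call begins: read the wrist's pose just before it. camera_info takes no time and is no camera call.
- job.hand_in(): hands the job in; it is judged then, once.
The state is a dict: "time_s": time; "joint_positions": joint angles; "qvel": joint speeds; "tau": joint torques, N m; "position": TCP position; "tcp_rot": TCP orientation; "force": force on the tool from outside, world axes, zero at the start; "moment": the same for the moment, N m; "opening": opening from 0.0 (shut) to 1.0 (fully open); "grasp_force": force on a finger pad.
Only numpy, scipy, OpenCV 4.12 (cv2) and the standard library are available. Lean on these libraries where they do the work, as an engineer would, in place of code of your own. Each camera call takes 0.05 s, during which the arm holds its last target. There are 200 camera calls.

TASK

First push the loose firebrick up flush against the fixed one so that no gap is left in the little hearth. Then draw the glass tube with the round bulb out of the sloping stand, turn it level, and finish while still holding it: level and still, its middle about 10 cm above the tops of the bricks, over the middle of the line where the two bricks meet. Leave the plain tube in the stand and the white jar as they are.

Things in the scene. Friction and masses are not known exactly. Their poses are not given: they have to be found in the camera images.
- hearth: Fixed pale firebrick, square, 114 x 114 mm and 50 mm high, with a dark steel angle on its +y side. It does not move. Origin: centre of its underside, on the bench; z up. Its -y side face (57 mm from the origin) is the face that the loose brick must butt against.
- joint_line (a point): Point on the fixed brick: middle of the top edge of its -y face, 50 mm above the bench. The line where the two bricks meet runs through it along the fixed brick's x axis.
- brick: Loose pale firebrick, 114 (x) by 64 (y) by 50 mm high, 0.3 to 0.6 kg, on the bench on the -y side of the fixed brick, parallel within 4 degrees, its 114 mm face across a gap of 30 to 60 mm, ends in line within 4 mm. Slides on the bench under a push of up to 8 N. Origin: centre of its underside, z up. Flush: origin 89 mm from the fixed brick's origin along that one's -y.
- stand: Fixed aluminium stand. Origin on the bench, z up. Two sockets 60 mm deep, 24 mm wide, feet of the tubes at x -90, y +45 or -45, z 35 mm; tubes rise at 40 degrees towards its +x (away from the robot). Up to 190 mm from the foot each tube lies on a 10 mm wide steel rail, so its sides are free to grip and the fingers pass the rail. Base 230 x 210 mm, x -127 to +103.
- bulb_tube: The tube to take: green glass, 20 mm diameter, a ball 40 mm across at its upper end (centre 255 mm from the foot; whole length 275 mm), 0.07 to 0.14 kg, centre of mass about 145 mm from the foot. In either socket. Origin: centre of its foot; z along the tube towards the ball, rising at 40 degrees in the stand. Drawn 60 mm along its z, the foot is free.
- tube_mid (a point): Middle of the bulb tube's length, on its axis, 137 mm from the foot.
- plain_tube: Plain green glass tube without a bulb, 20 mm diameter, 235 mm long, in the other socket, to be left there. Origin: centre of its foot; z along the tube.
- jar: White plastic jar with steel lid, 52 mm diameter, 75 mm high, standing on the bench. Origin: centre of its underside. To be left alone.
Not all that is in view belongs to the job. What is shaped like the brick but yellow is not meant.

How it is judged (in metres and radians):
On the way, in this order (a step that is already met when the one before it is completed fails the run):
1. the loose brick is butted flush against the fixed one (gap under 4.5 mm) (y of brick in the frame of hearth between -0.0935 and -0.083 m and x of brick in the frame of hearth between -0.015 and 0.015 m and angle between the y axis of brick and the y axis of hearth, either way round below 0.06 rad and angle between brick's own z axis and vertical below 0.06 rad), for 0.2 s.
2. the bulb tube is drawn right out of the stand, held in the fingers (contact force between bulb_tube and the fingers above 1 N and contact force between bulb_tube and stand below 0.2 N and distance between bulb_tube and stand above 0.16 m), for 0.1 s.
At the end, for the whole second after the job is handed in: Bricks flush: gap under 4.5 mm, ends in line within 15 mm, parallel within 3 degrees. Bulb tube held still by the fingers alone, off bricks and stand: level within 8 degrees, its middle 60 to 150 mm above the brick tops and within 45 mm sideways of the middle of the joint (all of step 1 and contact force between bulb_tube and the fingers above 1 N and angle between bulb_tube's own z axis and vertical between 1.43 and 1.71 rad and height (world z) of tube_mid between 0.11 and 0.2 m and horizontal distance between tube_mid and joint_line below 0.045 m and linear speed of bulb_tube below 0.03 m/s and angular speed of bulb_tube below 0.2 rad/s and contact force between bulb_tube and stand below 0.2 N and contact force between bulb_tube and brick below 0.2 N and contact force between bulb_tube and hearth below 0.2 N); the arm keeps its last pose, push and grip.
It fails at once if the plain tube is shifted or lifted out of its place in the stand (distance of plain_tube from where it was at the start of the episode above 0.03 m).
It fails at once if the jar is pushed or knocked over (distance of jar from where it was at the start of the episode above 0.03 m or angle between jar's own z axis and vertical above 0.4 rad).
It also fails if it takes over 54 s, if anything falls off the work surface, if the arm or the gripper's body presses on something with over 40 N, if the wrist force passes 120 N, or if a joint passes its speed limit or range.

## Working session

There is one attempt and no reset: what is moved stays moved. The work goes in short steps, Python scripts to look and compute and a tool call to move; the robot and the scene stay as the last step left them, time stands still between calls to the robot, and variables do not carry over. Pictures are saved under pics/ and viewed, at most 10 in all, crops included, and the job is handed in when it is done.

Besides the shell and the picture viewer there is one more tool, called as a command line: name --argument value ..., lists and objects as JSON in quotes. carry_out: Moves the arm, as the interface text tells. Its arguments: {"type":"object","properties":{"deltas":{"type":"array","items":{"type":"array","items":{"type":"array","items":{"type":"number"}}}}},"required":["deltas"]}

```bash
mkdir -p pics; python3 - <<'E'
from rig import telemetry,capture,camera_info
import cv2,numpy as np
np.set_printoptions(precision=4,suppress=True)
ims=[]
for n in("scene","top","wrist"):
    im=capture(n)[:,:,::-1]; cv2.imwrite(f"pics/{n}0.png",im)
    print(n,camera_info(n))
    cv2.imwrite(f"pics/{n}0b.png",cv2.resize(im,(800,600),interpolation=cv2.INTER_CUBIC))
s=telemetry.read_state();print(s)
E
```

```text
scene {'mtx': array([[417.3242,   0.    , 255.5815],
       [  0.    , 417.3242, 195.9005],
       [  0.    ,   0.    ,   1.    ]]), 'cam_to_world': array([[-0.8569,  0.2526, -0.4493,  1.081 ],
       [ 0.5154,  0.421 , -0.7464,  0.8312],
       [ 0.0005, -0.8712, -0.4909,  0.6534],
       [ 0.    ,  0.    ,  0.    ,  1.    ]])}
top {'mtx': array([[390.2841,   0.    , 253.1085],
       [  0.    , 390.2841, 187.8648],
       [  0.    ,   0.    ,   1.    ]]), 'cam_to_world': array([[ 0.0196, -0.9952,  0.0954,  0.4997],
       [-0.9995, -0.0219, -0.0238,  0.0488],
       [ 0.0257, -0.0949, -0.9952,  1.0716],
       [ 0.    ,  0.    ,  0.    ,  1.    ]])}
wrist {'mtx': array([[297.3186,   0.    , 258.9   ],
       [  0.    , 297.3186, 193.8364],
       [  0.    ,   0.    ,   1.    ]]), 'T_tool_cam': array([[-0.0005, -0.9659, -0.2591,  0.0708],
       [ 1.    , -0.0006,  0.0002,  0.0005],
       [-0.0003, -0.2591,  0.9659, -0.1627],
       [ 0.    ,  0.    ,  0.    ,  1.    ]])}
{'time_s': 0.15, 'joint_positions': array([-82.7624,  30.2671,  82.1377,  -0.0014,  67.6898, -10.2275]), 'qvel': array([ 0.0198, -0.0734, -0.2646,  0.0522, -0.0803,  0.024 ]), 'tau': array([  0.0006, -44.0429, -17.6843,   0.0634,   0.0553,  -0.0001]), 'position': array([ 0.1875, -0.5956,  0.2218]), 'tcp_rot': array([[ 0.9539,  0.3001, -0.0002],
       [ 0.3001, -0.9539,  0.0016],
       [ 0.0003, -0.0016, -1.    ]]), 'force': array([-1.019 ,  0.1836,  0.0873]), 'moment': array([ 0.0497, -0.0269, -0.0125]), 'grasp_force': 0.0, 'opening': 1.0052660797315642}
```

View pics/scene0b.png

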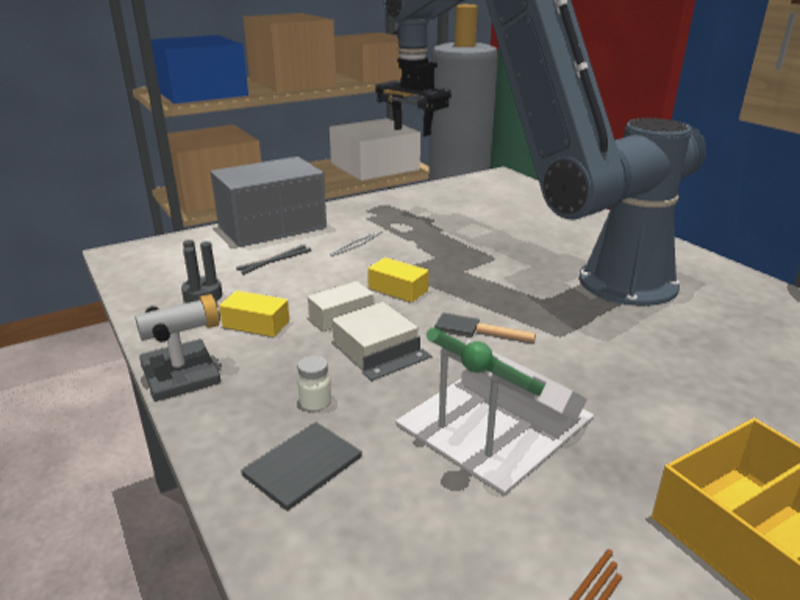

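View pics/top0b.png

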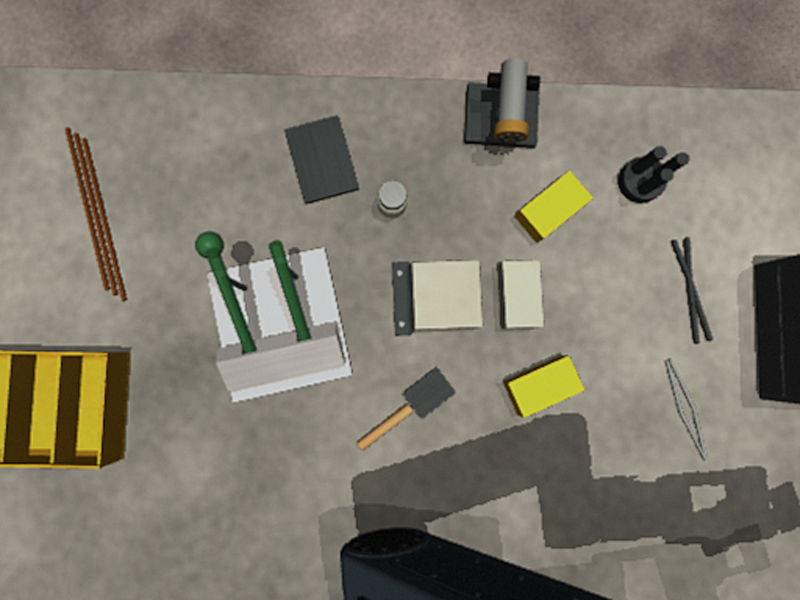

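```bash
cat > h.py <<'E'
import cv2,numpy as np
from rig import camera_info
np.set_printoptions(precision=4,suppress=True)
def ray(cam,uv):
    c=camera_info(cam);T=c["cam_to_world"]
    d=T[:3,:3]@np.linalg.inv(c["mtx"])@np.array([uv[0],uv[1],1.]);return T[:3,3],d/np.linalg.norm(d)
def onz(cam,uv,z):
    o,d=ray(cam,uv);return o+d*(z-o[2])/d[2]
def tri(uv1,uv2,c1="top",c2="scene"):
    o1,d1=ray(c1,uv1);o2,d2=ray(c2,uv2)
    s=np.linalg.lstsq(np.c_[d1,-d2],o2-o1,rcond=None)[0]
    a,b=o1+s[0]*d1,o2+s[1]*d2;return (a+b)/2,np.linalg.norm(a-b)
def comps(m,amin=60):
    n,l,s,c=cv2.connectedComponentsWithStats(m.astype(np.uint8))
    return [(l==i,s[i],c[i]) for i in range(1,n) if s[i][4]>=amin]
E
python3 - <<'E'
from h import *
for n in("top","scene"):
    im=cv2.imread(f"pics/{n}0.png");H=cv2.cvtColor(im,cv2.COLOR_BGR2HSV).astype(int)
    pts=[(286,188),(334,188)] if n=="top" else [(240,212),(215,190),(235,225)]
    for p in pts: print(n,p,H[p[1],p[0]],im[p[1],p[0]])
    gm=(H[...,0]>55)&(H[...,0]<85)&(H[...,1]>120)&(H[...,2]>25)
    for m,s,c in comps(gm): print(n,"green",s,c)
    pm=(H[...,0]>20)&(H[...,0]<38)&(H[...,1]>18)&(H[...,1]<90)&(H[...,2]>(185 if n=='top' else 150))
    for m,s,c in comps(pm):
        ct=max(cv2.findContours(m.astype(np.uint8),cv2.RETR_EXTERNAL,cv2.CHAIN_APPROX_NONE)[0],key=cv2.contourArea)
        r=cv2.minAreaRect(ct);print(n,"pale",s,r)
        if n=="top" and s[4]>500:
            for q in cv2.boxPoints(r):print("   ",q,onz("top",q,.05))
    ym=(H[...,0]>24)&(H[...,0]<33)&(H[...,1]>170)&(H[...,2]>150)
    if n=="top":
        for m,s,c in comps(ym,200):
            r=cv2.minAreaRect(np.argwhere(m)[:,::-1].astype(np.float32));print("yellow",c,[onz("top",q,.05)[:2] for q in cv2.boxPoints(r)])
im=cv2.imread("pics/scene0.png");cv2.imwrite("pics/sc.png",cv2.resize(im[180:320,180:390],(800,533),interpolation=cv2.INTER_NEAREST))
E
```

```text
top (286, 188) [ 24  38 199] [169 193 199]
top (334, 188) [ 31  32 201] [176 201 200]
top green [125 149  38  77 631] [143.5198 182.3249]
top green [173 155  25  63 429] [184.8508 185.5152]
top pale [ 265  167   43   43 1726] ((285.770751953125, 188.2273712158203), (41.52598571777344, 41.65629577636719), 87.51044464111328)
    [264.0604 168.3887] [ 0.65   -0.0035  0.05  ]
    [305.6774 166.5793] [ 0.6575 -0.1139  0.05  ]
    [307.4811 208.066 ] [ 0.5475 -0.1194  0.05  ]
    [265.8641 209.8755] [ 0.5405 -0.0101  0.05  ]
top pale [322 167  26  42 946] ((334.47076416015625, 187.4738311767578), (42.26815414428711, 23.075529098510742), 86.8201675415039)
    [321.7785 167.0123] [ 0.6573 -0.1569  0.05  ]
    [344.8185 165.7323] [ 0.6622 -0.2185  0.05  ]
    [347.1631 207.9354] [ 0.55   -0.2243  0.05  ]
    [324.1231 209.2154] [ 0.5454 -0.1634  0.05  ]
yellow [355.5579 130.4368] [array([ 0.7465, -0.1853]), array([ 0.8197, -0.2709]), array([ 0.771 , -0.3106]), array([ 0.6985, -0.2249])]
yellow [  2.0414 254.7241] [array([0.4826, 0.6712]), array([0.4829, 0.6561]), array([0.3149, 0.6429]), arra
[... 226 characters left out ...]
7]), array([ 0.4436, -0.2927]), array([ 0.3969, -0.1917])]
yellow [ 58.0889 259.6445] [array([0.3138, 0.5376]), array([0.4791, 0.5378]), array([0.4773, 0.4989]), array([0.3119, 0.4992])]
scene (240, 212) [ 21  19 232] [215 227 232]
scene (215, 190) [ 23  17 234] [218 230 234]
scene (235, 225) [ 22  29 133] [118 129 133]
scene pale [197 173  42  26 232] ((218.5454864501953, 187.7788543701172), (15.028203964233398, 41.60307693481445), 67.93209838867188)
scene pale [213 193  54  30 818] ((239.5, 207.0), (24.349536895751953, 49.01530075073242), 71.56505584716797)
scene pale [190 239  22  23 282] ((201.14382934570312, 250.61647033691406), (21.25101089477539, 21.408039093017578), 83.9909896850586)
```

View pics/sc.png

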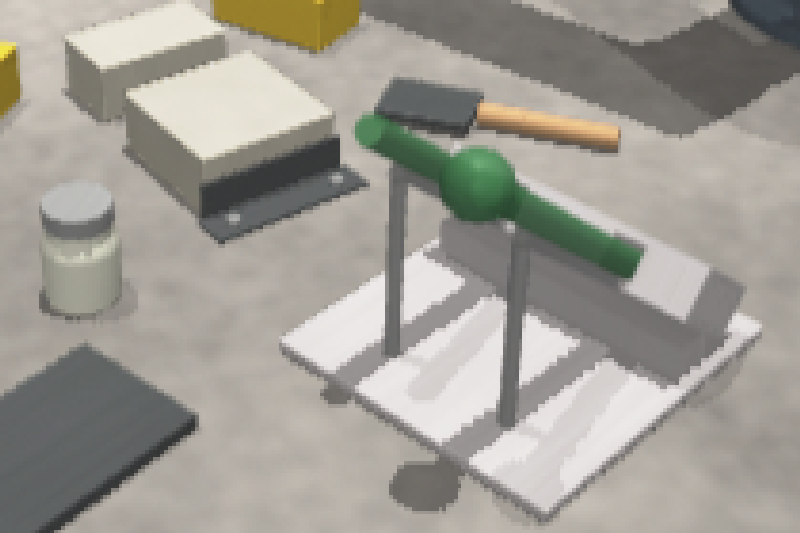

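```bash
python3 - <<'E'
from h import *
print("hearth +x+y top corner",tri((263.6,167.9),(180+203/3.81,180+160/3.81)))
print("hearth -x+y ",tri((265.4,210.4),(180+333/3.81,180+118/3.81)))
L={};B={}
for n in("top","scene"):
    im=cv2.imread(f"pics/{n}0.png").astype(int);b,g,r=im[...,0],im[...,1],im[...,2]
    gm=(g>1.35*r)&(g>1.15*b)&(g>35)
    for m,s,c in comps(gm,150):
        dt=cv2.distanceTransform(m.astype(np.uint8),cv2.DIST_L2,5)
        # ball: mask after opening larger than tube width
        k=cv2.getStructuringElement(cv2.MORPH_ELLIPSE,(13,13))
        ball=cv2.morphologyEx(m.astype(np.uint8),cv2.MORPH_OPEN,k)
        p=np.argwhere(m)[:,::-1].astype(np.float32)
        if ball.sum()>0:
            (cx,cy),rad=cv2.minEnclosingCircle(np.argwhere(ball)[:,::-1].astype(np.float32));B[n]=(cx,cy)
            d=np.hypot(p[:,0]-cx,p[:,1]-cy);side=(p[:,1]>cy) if n=="top" else (p[:,0]>cx)
            q=p[(d>rad+2)&side]
            print(n,"ball",cx,cy,rad,len(q))
        else: q=p
        f=cv2.fitLine(q,cv2.DIST_L2,0,.01,.01).ravel();print(n,s,f,q.min(0),q.max(0))
        if ball.sum()>0:L[n]=f
        elif n=="top":P=f
        if n=="top": print(" lower end", q[np.argmax(q[:,1])])
C,e=tri(B["top"],B["scene"]);print("ball",C,e)
N=[]
for n,f in L.items():
    _,a=ray(n,f[2:]);_,b=ray(n,f[2:]+20*f[:2]);N.append(np.cross(a,b))
u=np.cross(*N);u/=np.linalg.norm(u);u*=np.sign(u[2])
print("axis",u,"elev",np.degrees(np.arcsin(u[2])),"head",np.degrees(np.arctan2(u[1],u[0])))
# point on the axis: both planes through cameras, nearest to ball
A=np.vstack([N,u]);T=[ray(n,(0,0))[0] for n in L]
p=np.linalg.solve(A,[N[0]@T[0],N[1]@T[1],u@C]);print("axis pt near ball",p)
print("foot",p-.255*u,"foot from ball",C-.255*u,"grip140",C-.115*u)
# heading via top only: 40deg-elevation plane through ball
E
```

```text
hearth +x+y top corner (array([ 0.6507, -0.0017,  0.0464]), np.float64(0.002758809195445368))
hearth -x+y  (array([ 0.5383, -0.0086,  0.0418]), np.float64(0.0026487633717672196))
top ball 133.1875 156.5 8.560774803161621 466
top [125 149  39  77 714] [  0.3598   0.933  148.3605 194.8541] [134. 165.] [163. 225.]
 lower end [156. 225.]
top [172 154  27  64 486] [  0.2984   0.9544 184.8004 185.1481] [172. 154.] [198. 217.]
 lower end [191. 217.]
scene ball 328.5 85.0 25.597949981689453 17
scene [ 314   32   30   83 1122] [  0.9465   0.3227 340.8824 111.7647] [338. 110.] [343. 114.]
scene ball 304.5 228.5 10.511998176574707 265
scene [273 210  75  43 777] [  0.8859   0.4638 330.6377 241.2755] [314. 230.] [347. 252.]
ball [0.6487 0.299  0.1977] 0.0006687820158315479
axis [0.7434 0.1837 0.6432] elev 40.029256776347545 head 13.879656836876777
axis pt near ball [0.648  0.2979 0.1988]
foot [0.4584 0.251  0.0348] foot from ball [0.4591 0.2521 0.0337] grip140 [0.5632 0.2778 0.1237]
```

carry_out --deltas '[[[0.1,-0.04,0,0,0,-0.012,-0.15],[0.2,-0.08,0,0,0,-0.024,-0.15],[0.3,-0.12,0,0,0,-0.036,-0.15],[0.4,-0.16,0,0,0,-0.048,-0.15],[0.5,-0.2,0,0,0,-0.06,-0.15],[0.6,-0.24,0,0,0,-0.072,-0.15],[0.7,-0.28,0,0,0,-0.084,-0.15],[0.8,-0.32,0,0,0,-0.096,-0.15],[0.9,-0.36,0,0,0,-0.108,-0.15],[1.0,-0.4,0,0,0,-0.12,-0.15]]]'

```text
time_s: 0.98
position: [0.3131, -0.4931, 0.2222]
tcp_rot: [[0.487, 0.874, -0.0], [0.874, -0.487, 0.001], [0.001, -0.001, -1.0]]
force: [0.0, -0.2, -0.4]
opening: 0.575
grasp_force: 0.0
```

```bash
cat > go.py <<'E'
from h import *
from rig import telemetry
from scipy.spatial.transform import Rotation as Ro
def frame(head,pitch=0):  # tool x heading, elevated by pitch; z = down-ish
    h,p=np.radians([head,pitch]);x=np.array([np.cos(h)*np.cos(p),np.sin(h)*np.cos(p),np.sin(p)])
    y=np.array([np.sin(h),-np.cos(h),0]);return np.c_[x,y,np.cross(x,y)]
def go(p,R):
    s=telemetry.read_state();M=s["tcp_rot"];P=s["position"]
    t=Ro.from_matrix(M.T@R).as_rotvec()
    print("t",s["time_s"],"P",P,"F",s["force"],"open",s["opening"],"gf",s["grasp_force"],"q",s["joint_positions"])
    print("shift units",M.T@(np.array(p)-P)/.15,"turn units",t/(2*np.pi),"angerr",np.degrees(np.linalg.norm(t)))
E
python3 -c "
from go import *
go([.6085,-.268,.2],frame(93.6))"
```

```text
t 0.9833 P [ 0.3131 -0.4931  0.2222] F [ 0.0323 -0.2337 -0.3933] open 0.5753650528078572 gf 0.0 q [-68.537   27.0979  88.0951   0.0011  64.8551 -39.4116]
shift units [2.2691 0.9899 0.1487] turn units [-0.0001 -0.0001 -0.0909] angerr 32.725965692419784
```

carry_out --deltas '[[[0.12,0.05,0,0,0,-0.01,-0.15],[0.25,0.11,0,0,0,-0.02,-0.15],[0.38,0.16,0,0,0,-0.03,-0.15],[0.5,0.22,0,0,0,-0.04,-0.15],[0.62,0.27,0,0,0,-0.05,-0.15],[0.75,0.35,0,0,0,-0.06,-0.15],[0.87,0.5,0,0,0,-0.07,-0.15],[1.0,0.65,0,0,0,-0.08,-0.15],[1.0,0.8,0,0,0,-0.0909,-0.15],[1.0,0.95,0,0,0,-0.0909,-0.15]]]'

```text
time_s: 1.82
position: [0.5118, -0.4316, 0.2222]
tcp_rot: [[-0.064, 0.998, -0.001], [0.998, 0.064, 0.001], [0.001, -0.001, -1.0]]
force: [0.5, -0.7, -0.8]
opening: 0.577
grasp_force: 0.0
```

```bash
python3 -c "
from go import *
go([.6085,-.268,.08],frame(93.6))"
```

```text
t 1.8167 P [ 0.5118 -0.4316  0.2222] F [ 0.4502 -0.6667 -0.7727] open 0.5771931108022844 gf 0.0 q [-49.6859  33.8083  75.1317   0.0034  71.1261 -53.3386]
shift units [1.0468 0.7132 0.9489] turn units [-0.0001 -0.0002  0.0001] angerr 0.08394489218230719
```

carry_out --deltas '[[[0.12,0.1,0,0,0,0,-0.15],[0.25,0.2,0,0,0,0,-0.15],[0.38,0.3,0.1,0,0,0,-0.15],[0.5,0.4,0.2,0,0,0,-0.15],[0.62,0.5,0.35,0,0,0,-0.15],[0.75,0.6,0.5,0,0,0,-0.15],[0.87,0.71,0.65,0,0,0,-0.15],[1.0,0.71,0.8,0,0,0,-0.15],[1.0,0.71,0.9,0,0,0,-0.15],[1.0,0.71,0.95,0,0,0,-0.15]]]'

```text
time_s: 2.65
position: [0.6063, -0.2742, 0.0769]
tcp_rot: [[-0.061, 0.998, -0.005], [0.998, 0.061, 0.003], [0.004, -0.005, -1.0]]
force: [-0.7, 0.5, -0.5]
opening: 0.575
grasp_force: 0.0
```

```bash
python3 -c "
from go import *
go([.6085,-.262,.022],frame(93.6))"
```

```text
t 2.65 P [ 0.6063 -0.2742  0.0769] F [-0.6717  0.5364 -0.4948] open 0.5753232731766204 gf 0.0 q [-33.9314  43.3836  81.8573  -0.003   55.1027 -37.4516]
shift units [0.0787 0.0211 0.366 ] turn units [-0.0008 -0.0006 -0.0002] angerr 0.35239467118422585
```

Down (55 mm), then a first advance towards the brick (final TCP y ≈ -0.192).

carry_out --deltas '[[[0,0.01,0.1,0,0,0,-0.15],[0,0.02,0.2,0,0,0,-0.15],[0,0.02,0.3,0,0,0,-0.15],[0,0.02,0.366,0,0,0,-0.15],[0.05,0.02,0.366,0,0,0,-0.15],[0.1,0.02,0.366,0,0,0,-0.15],[0.15,0.02,0.366,0,0,0,-0.15],[0.2,0.02,0.366,0,0,0,-0.15],[0.25,0.02,0.366,0,0,0,-0.15],[0.3,0.02,0.366,0,0,0,-0.15]]]'

```text
time_s: 3.48
position: [0.6088, -0.2314, 0.0262]
tcp_rot: [[-0.06, 0.998, 0.002], [0.998, 0.06, -0.002], [-0.002, 0.002, -1.0]]
force: [0.1, -1.9, -0.0]
opening: 0.573
grasp_force: 1.3
```

```bash
python3 -c "
from go import *
go([.6071,-.192,.022],frame(93.6))"
```

```text
t 3.4833 P [ 0.6088 -0.2314  0.0262] F [ 0.1099 -1.8784 -0.0273] open 0.5730261622420638 gf 1.3016976043581963 q [-30.6099  46.5261  85.5387  -0.0483  47.7952 -34.0227]
shift units [0.2631 0.0045 0.0273] turn units [ 0.0003  0.0003 -0.0004] angerr 0.21180899397319675
```

carry_out --deltas '[[[0.025,0,0,0,0,0,-0.15],[0.05,0,0,0,0,0,-0.15],[0.075,0,0,0,0,0,-0.15],[0.1,0,0,0,0,0,-0.15],[0.125,0,0,0,0,0,-0.15],[0.15,0,0,0,0,0,-0.15],[0.175,0,0,0,0,0,-0.15],[0.2,0,0,0,0,0,-0.15],[0.21,0,0,0,0,0,-0.15],[0.22,0,0,0,0,0,-0.15]]]'

```text
time_s: 4.32
position: [0.6061, -0.1986, 0.0251]
tcp_rot: [[-0.059, 0.998, -0.0], [0.998, 0.059, 0.0], [0.0, -0.0, -1.0]]
force: [-0.4, -2.8, 2.0]
opening: 0.575
grasp_force: 1.8
```

```bash
python3 -c "
from go import *
go([.6071,-.192,.022],frame(93.6))"
```

```text
t 4.3167 P [ 0.6061 -0.1986  0.0251] F [-0.4437 -2.7615  2.0184] open 0.5750775909444187 gf 1.762436544522643 q [-28.1588  45.9563  87.5582  -0.0085  46.5036 -31.5621]
shift units [0.0433 0.0093 0.0205] turn units [-0.0001 -0.     -0.0005] angerr 0.19177407686825174
```

carry_out --deltas '[[[0.005,0,0,0,0,0,-0.15],[0.01,0,0,0,0,0,-0.15],[0.015,0,0,0,0,0,-0.15],[0.02,0,0,0,0,0,-0.15],[0.025,0,0,0,0,0,-0.15],[0.03,0,0,0,0,0,-0.15],[0.035,0,0,0,0,0,-0.15],[0.04,0,0,0,0,0,-0.15],[0.045,0,0,0,0,0,-0.15],[0.045,0,0,0,0,0,-0.15]]]'

```text
time_s: 5.15
position: [0.606, -0.1948, 0.0251]
tcp_rot: [[-0.06, 0.998, 0.001], [0.998, 0.06, -0.004], [-0.004, 0.0, -1.0]]
force: [-0.6, -10.2, 0.3]
opening: 0.575
grasp_force: 5.0
```

```bash
python3 -c "
from go import *
go([.6071,-.192,.022],frame(93.6))"
```

```text
t 5.15 P [ 0.606  -0.1948  0.0251] F [ -0.6477 -10.2467   0.2659] open 0.5752957212115587 gf 4.9785928800702095 q [-27.7679  45.8529  87.8579  -0.2691  46.1384 -31.0492]
shift units [0.0184 0.0082 0.0208] turn units [ 0.0001  0.0007 -0.0004] angerr 0.2793361888593375
```

carry_out --deltas '[[[0.005,0,0,0,0,0,-0.15],[0.01,0,0,0,0,0,-0.15],[0.01,0,0,0,0,0,-0.15],[0.01,0,0,0,0,0,-0.15],[0,0,0,0,0,0,-0.15],[-0.05,0,0,0,0,0,-0.15],[-0.1,0,0,0,0,0,-0.15],[-0.15,0,0,0,0,0,-0.15],[-0.2,0,0,0,0,0,-0.15],[-0.2,0,-0.2,0,0,0,-0.15]]]'

```text
time_s: 5.98
position: [0.6037, -0.2214, 0.0496]
tcp_rot: [[-0.058, 0.998, -0.01], [0.998, 0.058, 0.006], [0.007, -0.01, -1.0]]
force: [0.2, -0.1, -0.1]
opening: 0.572
grasp_force: 0.0
```

carry_out --deltas '[[[0,0,-0.2,0,0,0,-0.15],[0,0,-0.4,0,0,0,-0.15],[0,0,-0.6,0,0,0,-0.15],[0,0,-0.8,0,0,0,-0.3],[0,0,-1.0,0,0,0,-0.5],[0,0,-1.0,0,0,0.02,-1],[0,0,-1.0,0,0,0.04,-1],[0,0,-1.0,0,0,0.06,-1],[0,0,-1.0,0,0,0.08,-1],[0,0,-1.0,0,0,0.1,-1]]]'

```text
time_s: 6.82
position: [0.6072, -0.2218, 0.205]
tcp_rot: [[0.541, 0.841, -0.001], [0.841, -0.541, 0.001], [0.001, -0.001, -1.0]]
force: [-0.0, 0.5, -0.9]
opening: 0.977
grasp_force: 0.0
```

```bash
python3 - <<'E'
from go import *
from rig import capture
im=capture("top")[:,:,::-1];cv2.imwrite("pics/top1.png",im)
cv2.imwrite("pics/top1c.png",cv2.resize(im[130:250,230:390],(800,600),interpolation=cv2.INTER_NEAREST))
u=np.array([.7434,.1837,.6432]);R=frame(13.88,40)
C=np.array([.6484,.2985,.198]);G=C-.115*u
pre=G+R[:,2]*(.019-.09); print("pre",pre,"grasp tcp",G+R[:,2]*.019, R)
go(pre,R)
E
```

```text
pre [0.5186 0.2664 0.1784] grasp tcp [0.5748 0.2803 0.1095] [[ 0.7437  0.2399  0.624 ]
 [ 0.1838 -0.9708  0.1542]
 [ 0.6428  0.     -0.766 ]]
t 6.8667 P [ 0.6073 -0.2219  0.2049] F [-0.1721 -0.3037  0.3967] open 0.9818507886160169 gf 0.0 q [-29.9711  33.0108  79.7758   0.0409  67.2767   3.0265]
shift units [ 2.4073 -2.2693  0.1807] turn units [-0.042   0.1057  0.1147] angerr 58.144047451776245
```

View pics/top1c.png

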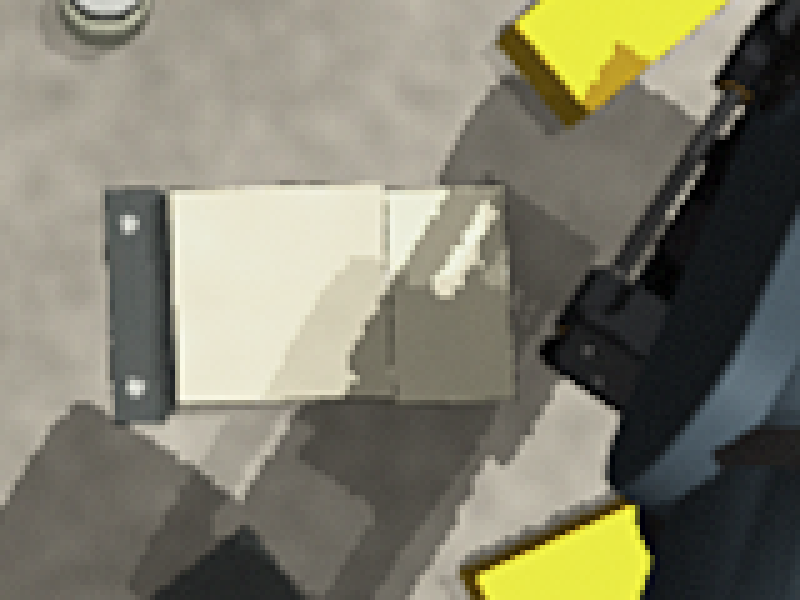

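carry_out --deltas '[[[0.1,-0.1,-0.05,0,0,0.012,-1],[0.2,-0.2,-0.1,0,0,0.024,-1],[0.3,-0.3,-0.15,0,0,0.036,-1],[0.4,-0.4,-0.2,0,0,0.048,-1],[0.5,-0.5,-0.25,0,0,0.06,-1],[0.6,-0.6,-0.3,0,0,0.072,-1],[0.7,-0.7,-0.35,0,0,0.084,-1],[0.8,-0.8,-0.4,0,0,0.096,-1],[0.9,-0.9,-0.4,0,0,0.108,-1],[1.0,-1.0,-0.4,0,0,0.12,-1]]]'

```text
time_s: 7.7
position: [0.5612, -0.014, 0.2657]
tcp_rot: [[0.969, 0.247, 0.001], [0.247, -0.969, 0.0], [0.001, -0.0, -1.0]]
force: [0.2, -0.0, 0.0]
opening: 1.001
grasp_force: 0.0
```

```bash
python3 - <<'E'
from go import *
go([.51,.264,.25],frame(13.88,40))
E
```

```text
t 7.7 P [ 0.5612 -0.014   0.2657] F [ 0.1938 -0.0018  0.0002] open 1.0012948801662132 gf 0.0 q [-12.8535  22.4851  88.4206   0.032   69.0652  62.8183]
shift units [ 0.1277 -1.8803  0.105 ] turn units [-0.0005  0.111   0.0012] angerr 39.96277881619866
```

carry_out --deltas '[[[0,-0.1,0,0,0.01,0,-1],[0,-0.2,0,0,0.02,0,-1],[0,-0.3,0,0,0.03,0,-1],[0,-0.4,0,0,0.045,0,-1],[0,-0.5,0,0,0.06,0,-1],[0,-0.6,0,0,0.07,0,-1],[0,-0.7,0,0,0.08,0,-1],[0,-0.8,0,0,0.09,0,-1],[0,-0.9,0,0,0.1,0,-1],[0,-1.0,0,0,0.111,0,-1]]]'

```text
time_s: 8.53
position: [0.5242, 0.1273, 0.265]
tcp_rot: [[0.757, 0.255, 0.602], [0.198, -0.967, 0.161], [0.623, -0.003, -0.782]]
force: [0.9, 0.8, -0.8]
opening: 1.0
grasp_force: 0.0
```

```bash
python3 - <<'E'
from go import *
go([.5186,.2664,.1784],frame(13.88,40))
E
```

```text
t 8.5333 P [0.5242 0.1273 0.265 ] F [ 0.8781  0.7882 -0.8198] open 0.9998072490005224 gf 0.0 q [ -5.622   11.383  120.5725  48.8476  16.9529  26.2722]
shift units [-0.204  -0.9042  0.5788] turn units [-0.002   0.0041  0.0017] angerr 1.7385584725841152
```

carry_out --deltas '[[[-0.02,-0.09,0,0,0.001,0,-1],[-0.04,-0.18,0,0,0.002,0,-1],[-0.06,-0.27,0,0,0.003,0,-1],[-0.08,-0.36,0,0,0.004,0,-1],[-0.1,-0.45,0.05,0,0.004,0,-1],[-0.12,-0.54,0.1,0,0.004,0,-1],[-0.14,-0.63,0.15,0,0.004,0,-1],[-0.16,-0.72,0.2,0,0.004,0,-1],[-0.18,-0.81,0.25,0,0.004,0,-1],[-0.2,-0.9,0.3,0,0.004,0,-1]]]'

```text
time_s: 9.37
position: [0.4986, 0.2575, 0.2173]
tcp_rot: [[0.748, 0.262, 0.61], [0.196, -0.965, 0.175], [0.634, -0.011, -0.773]]
force: [0.1, 0.3, -0.7]
opening: 0.999
grasp_force: 0.0
```

```bash
python3 - <<'E'
from go import *
go([.5186,.2664,.1784],frame(13.88,40))
E
```

```text
t 9.3667 P [0.4986 0.2575 0.2173] F [ 0.1174  0.2713 -0.7059] open 0.9994167609696235 gf 0.0 q [ 15.8517  19.4553 121.1644  86.2262   0.0924   4.687 ]
shift units [-0.0532 -0.0195  0.2925] turn units [-0.0037  0.0018  0.0017] angerr 1.6073171781103206
```

```bash
python3 - <<'E'
from go import *
u=np.array([.7434,.1837,.6432]);R=frame(13.88,26)
G=np.array([.6484,.2985,.198])-.115*u
print(R[:,2])
go(G+R[:,2]*(.019-.08),R);go(G+R[:,2]*(.019),R)
E
```

```text
[ 0.4256  0.1052 -0.8988]
t 9.3667 P [0.4986 0.2575 0.2173] F [ 0.1174  0.2713 -0.7059] open 0.9994167609696235 gf 0.0 q [ 15.8517  19.4553 121.1644  86.2262   0.0924   4.687 ]
shift units [ 0.0462 -0.0168  0.37  ] turn units [-0.0035 -0.0371  0.0021] angerr 13.443166919457628
t 9.3667 P [0.4986 0.2575 0.2173] F [ 0.1174  0.2713 -0.7059] open 0.9994167609696235 gf 0.0 q [ 15.8517  19.4553 121.1644  86.2262   0.0924   4.687 ]
shift units [-0.0771 -0.0059  0.8888] turn units [-0.0035 -0.0371  0.0021] angerr 13.443166919457628
```

carry_out --deltas '[[[0,0,0,-0.0005,-0.006,0,-1],[0.01,0,0.0,-0.001,-0.012,0.001,-1],[0.02,0,0.05,-0.0015,-0.018,0.001,-1],[0.03,0,0.1,-0.002,-0.024,0.002,-1],[0.04,-0.005,0.15,-0.0025,-0.03,0.002,-1],[0.046,-0.01,0.2,-0.003,-0.034,0.002,-1],[0.046,-0.017,0.25,-0.0035,-0.037,0.002,-1],[0.046,-0.017,0.28,-0.0035,-0.037,0.002,-1],[0.046,-0.017,0.3,-0.0035,-0.037,0.002,-1],[0.046,-0.017,0.3,-0.0035,-0.037,0.002,-1]]]'

```text
time_s: 10.2
position: [0.5349, 0.2676, 0.1885]
tcp_rot: [[0.87, 0.239, 0.431], [0.215, -0.971, 0.103], [0.443, 0.003, -0.896]]
force: [1.1, 0.3, 0.9]
opening: 1.001
grasp_force: 0.0
```

```bash
python3 - <<'E'
from go import *
u=np.array([.7434,.1837,.6432]);R=frame(13.88,26)
G=np.array([.6484,.2985,.198])-.115*u
go(G+R[:,2]*(.019),R)
from rig import capture
im=capture("wrist")[:,:,::-1];cv2.imwrite("pics/w1.png",im)
# predicted tube axis in the wrist view
s=telemetry.read_state();c=camera_info("wrist")
T=np.eye(4);T[:3,:3]=s["tcp_rot"];T[:3,3]=s["position"];W=np.linalg.inv(T@c["T_tool_cam"])
im=im.copy()
for d in(.1,.14,.18,.22,.255):
    p=W[:3,:3]@(G+(d-.14)*u)+W[:3,3];r=np.hypot(p[0],p[1]);th=np.arctan2(r,p[2])*c["mtx"][0,0]
    cv2.circle(im,(int(round(c["mtx"][0,2]+th*p[0]/r)),int(round(c["mtx"][1,2]+th*p[1]/r))),2,(0,0,255),-1)
cv2.imwrite("pics/w1b.png",im)
E
```

```text
t 10.2 P [0.5349 0.2676 0.1885] F [1.1284 0.3103 0.9413] open 1.0006934202910085 gf 0.0 q [ 16.6116  24.2216 108.1144  -3.8369  21.4409  96.0014]
shift units [-0.0144 -0.0204  0.5988] turn units [ 0.0005 -0.0008  0.0001] angerr 0.357295610463854
```

View pics/w1b.png

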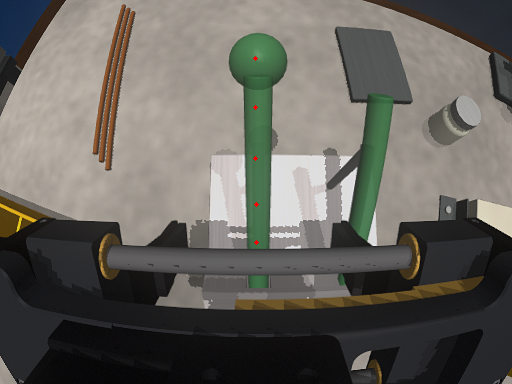

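The wrist view shows the predicted axis lying on the bulb tube (ball at ~(258,60)), so I descend and close.

carry_out --deltas '[[[0,-0.01,0.1,0,0,0,-1],[-0.01,-0.02,0.2,0,0,0,-1],[-0.01,-0.02,0.3,0,0,0,-1],[-0.014,-0.02,0.4,0,0,0,-1],[-0.014,-0.02,0.48,0,0,0,-1],[-0.014,-0.02,0.54,0,0,0,-1],[-0.014,-0.02,0.58,0,0,0,-1],[-0.014,-0.02,0.6,0,0,0,-1],[-0.014,-0.02,0.6,0,0,0,-1],[-0.014,-0.02,0.6,0,0,0,0]]]'

```text
time_s: 11.08
position: [0.5675, 0.279, 0.1064]
tcp_rot: [[0.872, 0.237, 0.428], [0.213, -0.972, 0.104], [0.441, 0.001, -0.898]]
force: [-0.3, -0.8, 0.0]
opening: 0.976
grasp_force: 0.0
```

carry_out --deltas '[[[0,0,0,0,0,0,1],[0,0,0,0,0,0,1],[0,0,0,0,0,0,1],[0,0,0,0,0,0,1],[0,0,0,0,0,0,1],[0,0,0,0,0,0,1],[0,0,0,0,0,0,1],[0,0,0,0,0,0,1],[0,0,0,0,0,0,1],[0,0,0,0,0,0,1]]]'

```text
time_s: 11.92
position: [0.5675, 0.2789, 0.1061]
tcp_rot: [[0.872, 0.237, 0.428], [0.213, -0.972, 0.104], [0.44, 0.001, -0.898]]
force: [0.7, -0.6, 0.8]
opening: 0.25
grasp_force: 0.4
```

```bash
python3 - <<'E'
from go import *
u=np.array([.7434,.1837,.6432]);R=frame(13.88,26)
G=np.array([.6484,.2985,.198])-.115*u
go(G+R[:,2]*(.019),R); go(G+R[:,2]*.019+.13*u,R)
E
```

```text
t 11.9167 P [0.5675 0.2789 0.1061] F [ 0.6748 -0.552   0.788 ] open 0.24998809792086302 gf 0.3885234799236059 q [ 16.7327  34.6744 106.764   -6.3368  12.5393  98.898 ]
shift units [0.0233 0.0023 0.0052] turn units [ 0.0003 -0.0004 -0.0004] angerr 0.23026882516684308
t 11.9167 P [0.5675 0.2789 0.1061] F [ 0.6748 -0.552   0.788 ] open 0.24998809792086302 gf 0.3885234799236059 q [ 16.7327  34.6744 106.764   -6.3368  12.5393  98.898 ]
shift units [ 0.8646  0.0005 -0.203 ] turn units [ 0.0003 -0.0004 -0.0004] angerr 0.23026882516684308
```

carry_out --deltas '[[[0,0,0,0,0,0,1],[0,0,0,0,0,0,1],[0,0,0,0,0,0,1],[0,0,0,0,0,0,1],[0,0,0,0,0,0,1],[0.02,0,-0.005,0,0,0,1],[0.04,0,-0.01,0,0,0,1],[0.07,0,-0.0175,0,0,0,1],[0.1,0,-0.025,0,0,0,1],[0.14,0,-0.035,0,0,0,1]]]'

```text
time_s: 12.75
position: [0.5836, 0.2829, 0.1201]
tcp_rot: [[0.873, 0.237, 0.427], [0.213, -0.972, 0.104], [0.44, 0.001, -0.898]]
force: [0.6, 0.0, -0.4]
opening: 0.218
grasp_force: 30.0
```

```bash
python3 - <<'E'
from go import *
u=np.array([.7434,.1837,.6432]);R=frame(13.88,26)
P0=np.array([.5675,.2789,.1061])
go(P0+.14*u,R)
E
```

```text
t 12.75 P [0.5836 0.2829 0.1201] F [ 0.5565  0.0401 -0.3619] open 0.2180269740900825 gf 29.956420669332147 q [ 16.6405  33.9701 103.9997  -4.807   16.0356  97.2537]
shift units [ 0.7655 -0.0015 -0.1895] turn units [ 0.0003 -0.0002 -0.0004] angerr 0.2062724519168265
```

carry_out --deltas '[[[0.07,0,-0.017,0,0,0,1],[0.15,0,-0.037,0,0,0,1],[0.23,0,-0.057,0,0,0,1],[0.31,0,-0.077,0,0,0,1],[0.39,0,-0.097,0,0,0,1],[0.47,0,-0.117,0,0,0,1],[0.55,0,-0.137,0,0,0,1],[0.63,0,-0.157,0,0,0,1],[0.7,0,-0.175,0,0,0,1],[0.76,0,-0.19,0,0,0,1]]]'

```text
time_s: 13.58
position: [0.6721, 0.3044, 0.1971]
tcp_rot: [[0.872, 0.237, 0.429], [0.212, -0.972, 0.104], [0.442, 0.0, -0.897]]
force: [0.4, -0.5, -1.9]
opening: 0.22
grasp_force: 30.0
```

```bash
python3 - <<'E'
from go import *
go([.62,.30,.27],frame(13.88,-14))
from rig import capture
im=capture("scene")[:,:,::-1];cv2.imwrite("pics/s2.png",cv2.resize(im[120:320,150:420],(800,593)))
E
```

```text
t 13.5833 P [0.6721 0.3044 0.1971] F [ 0.4093 -0.5364 -1.9284] open 0.2203156963968624 gf 29.95577677153051 q [16.1883 32.6311 88.1008 -2.0605 33.0861 93.9604]
shift units [-0.0941 -0.0532 -0.588 ] turn units [ 0.0001 -0.1117 -0.0005] angerr 40.221736207039584
```

View pics/s2.png

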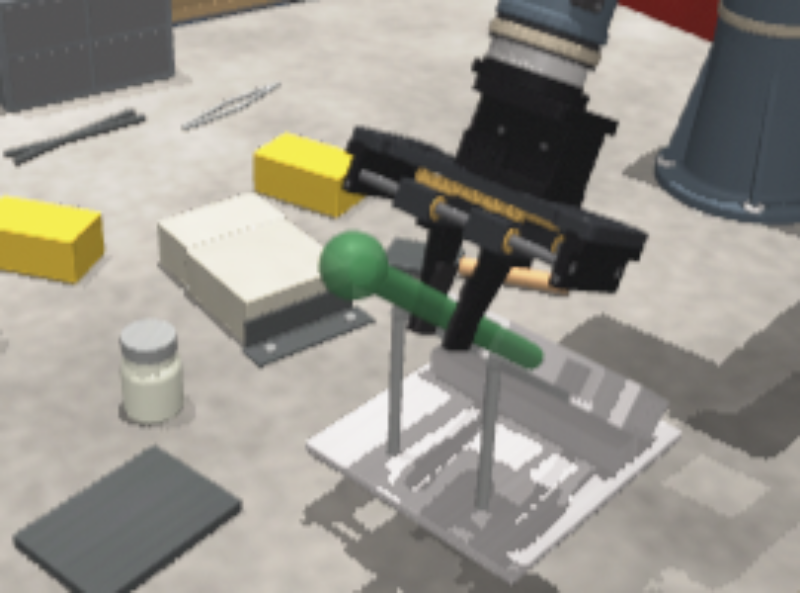

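carry_out --deltas '[[[0.035,0,-0.07,0,0,0,1],[0.07,0,-0.14,0,-0.005,0,1],[0.105,0,-0.21,0,-0.015,0,1],[0.14,0,-0.29,0,-0.025,0,1],[0.175,0,-0.36,0,-0.035,0,1],[0.21,0,-0.43,0,-0.05,0,1],[0.245,0,-0.5,0,-0.065,0,1],[0.28,0,-0.57,0,-0.08,0,1],[0.315,0,-0.64,0,-0.095,0,1],[0.35,0,-0.71,0,-0.1117,0,1]]]'

```text
time_s: 14.47
position: [0.6708, 0.3044, 0.3165]
tcp_rot: [[0.942, 0.237, -0.239], [0.23, -0.972, -0.059], [-0.246, 0.0, -0.969]]
force: [0.1, 1.4, -0.5]
opening: 0.222
grasp_force: 30.0
```

```bash
python3 - <<'E'
from go import *
# joint_line: hearth centre + 57mm along -y
J=np.array([.5989,-.0617,0])+.057*np.array([.0628,-.998,0]);J[2]=.155
R=frame(13.88,-14);h=np.array([np.cos(np.radians(13.88)),np.sin(np.radians(13.88)),0])
# actual grasp was ~4 mm foot-wards of 140 mm along axis => ~137 = middle
print(J); tgt=J+R[:,2]*.019; print(tgt)
go(tgt+[0,0,.1],R)
E
```

```text
[ 0.6025 -0.1186  0.155 ]
[ 0.598  -0.1197  0.1366]
t 14.4667 P [0.6708 0.3044 0.3165] F [ 0.1043  1.4133 -0.5465] open 0.22205960205479608 gf 29.953817082569003 q [ 15.5567  43.4851  42.7709   0.459  107.9675  91.9358]
shift units [-0.9756  2.6314  0.7977] turn units [-0.0001  0.0006 -0.0005] angerr 0.28688098010112506
```

carry_out --deltas '[[[-0.02,0.06,0,0,0,0,1],[-0.05,0.15,0,0,0,0,1],[-0.08,0.25,0.02,0,0,0,1],[-0.12,0.35,0.04,0,0,0,1],[-0.16,0.46,0.06,0,0,0,1],[-0.2,0.57,0.08,0,0,0,1],[-0.24,0.68,0.1,0,0,0,1],[-0.28,0.79,0.13,0,0,0,1],[-0.32,0.9,0.16,0,0,0,1],[-0.36,1.0,0.19,0,0,0,1]]]'

```text
time_s: 15.3
position: [0.6467, 0.1421, 0.3005]
tcp_rot: [[0.943, 0.236, -0.235], [0.229, -0.972, -0.059], [-0.242, 0.002, -0.97]]
force: [0.1, -0.4, -1.1]
opening: 0.218
grasp_force: 30.0
```

carry_out --deltas '[[[-0.04,0.1,0.02,0,0,0,1],[-0.08,0.2,0.04,0,0,0,1],[-0.12,0.3,0.06,0,0,0,1],[-0.16,0.4,0.1,0,0,0,1],[-0.2,0.5,0.14,0,0,0,1],[-0.24,0.6,0.18,0,0,0,1],[-0.28,0.7,0.22,0,0,0,1],[-0.32,0.8,0.26,0,0,0,1],[-0.34,0.87,0.3,0,0,0,1],[-0.36,0.92,0.32,0,0,0,1]]]'

```text
time_s: 16.13
position: [0.6188, -0.0066, 0.2657]
tcp_rot: [[0.942, 0.236, -0.238], [0.228, -0.972, -0.058], [-0.245, 0.0, -0.97]]
force: [0.1, 0.2, -2.1]
opening: 0.217
grasp_force: 30.0
```

```bash
python3 - <<'E'
from go import *
go([.598,-.1197,.1366],frame(13.88,-14))
E
```

```text
t 16.1333 P [ 0.6188 -0.0066  0.2657] F [ 0.0503  0.2184 -2.0603] open 0.2169461088438614 gf 29.954620711505413 q [-8.3169 33.8277 69.407  -5.2555 89.9345 68.6759]
shift units [-0.0921  0.7003  0.9113] turn units [-0.0001  0.0004 -0.0007] angerr 0.3048945712537502
```

carry_out --deltas '[[[-0.01,0.1,0.1,0,0,0,1],[-0.02,0.2,0.2,0,0,0,1],[-0.03,0.3,0.3,0,0,0,1],[-0.04,0.4,0.4,0,0,0,1],[-0.05,0.5,0.5,0,0,0,1],[-0.06,0.6,0.6,0,0,0,1],[-0.07,0.65,0.7,0,0,0,1],[-0.08,0.68,0.78,0,0,0,1],[-0.09,0.7,0.85,0,0,0,1],[-0.09,0.7,0.88,0,0,0,1]]]'

```text
time_s: 16.97
position: [0.5991, -0.118, 0.1405]
tcp_rot: [[0.942, 0.236, -0.239], [0.229, -0.972, -0.057], [-0.246, -0.001, -0.969]]
force: [-0.2, 0.2, -1.8]
opening: 0.22
grasp_force: 30.0
```

carry_out --deltas '[[[0,0,0,0,0,0,1],[0,0,0,0,0,0,1],[0,0,0,0,0,0,1],[0,0,0,0,0,0,1],[0,0,0,0,0,0,1],[0,0,0,0,0,0,1],[0,0,0,0,0,0,1],[0,0,0,0,0,0,1],[0,0,0,0,0,0,1],[0,0,0,0,0,0,1]]]'

```text
time_s: 17.8
position: [0.6002, -0.1176, 0.1422]
tcp_rot: [[0.942, 0.237, -0.236], [0.229, -0.972, -0.058], [-0.243, 0.001, -0.97]]
force: [-0.6, -0.5, -0.8]
opening: 0.216
grasp_force: 30.0
```

```bash
python3 - <<'E'
from go import *
from rig import capture
go([.598,-.1197,.1366],frame(13.88,-14))
ims={n:capture(n)[:,:,::-1] for n in("top","scene")}
v=np.zeros((600,800,3),np.uint8)
v[:,:400]=cv2.resize(ims["top"][90:270,230:350],(400,600));v[:,400:]=cv2.resize(ims["scene"][80:290,160:300],(400,600))
cv2.imwrite("pics/e.png",v)
for n,im in ims.items():
    b,g,r=im.astype(int).transpose(2,0,1)
    gm=(g>1.35*r)&(g>1.15*b)&(g>35)
    for m,s,c in comps(gm,20):print(n,s,c)
E
```

```text
t 17.8 P [ 0.6002 -0.1176  0.1422] F [-0.5568 -0.5445 -0.7654] open 0.21624305170745023 gf 29.953748574480414 q [-17.8386  40.1348  77.992   -7.6352  74.0645  61.3584]
shift units [-0.0083  0.0104  0.0405] turn units [-0.      0.0002 -0.0005] angerr 0.21043456027213478
top [304 130   4  13  31] [305.6129 137.1935]
top [172 154  27  64 479] [184.8038 185.1879]
scene [ 314   26   46   91 3203] [336.1998  68.2854]
scene [242 148  21  14  83] [254.3494 153.4096]
scene [187 161  41  25 337] [204.3976 173.6172]
scene [273 210  44  27 369] [293.29   222.2222]
```

View pics/e.png

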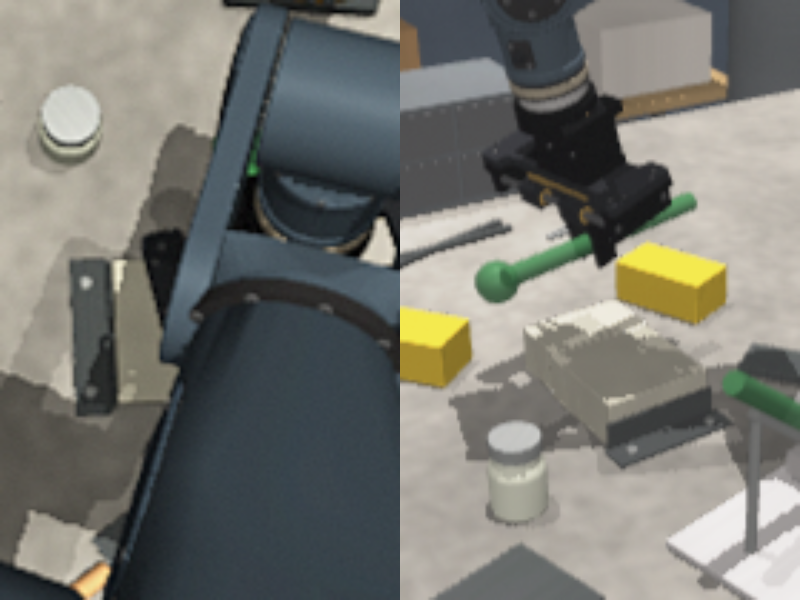

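```bash
python3 - <<'E'
from go import *
s=telemetry.read_state();R=s["tcp_rot"];G=s["position"]-.019*R[:,2]
c=camera_info("scene");W=np.linalg.inv(c["cam_to_world"])
print("grasp",G)
for a in(10,14,18):
    u=R@[np.cos(np.radians(a)),0,-np.sin(np.radians(a))]
    o=[]
    for d in(.118,-.137):
        p=c["mtx"]@(W[:3,:3]@(G+d*u)+W[:3,3]);o.append(p[:2]/p[2])
    print(a,np.degrees(np.arcsin(u[2])),*o)
E
```

```text
grasp [ 0.6047 -0.1165  0.1606]
10 -4.087659755273971 [193.0043 179.8962] [261.1323 146.9859]
14 -0.08766042858736382 [192.6833 177.1317] [261.1902 149.9232]
18 3.9123388982432945 [192.5371 174.2762] [261.0914 152.9005]
```

```bash
python3 -c "
from rig import job
print(job.hand_in())"
```

```text
the job is handed in; nothing more can be done
None
```

I handed the job in at about 18 s; the rig gave no verdict back. By my measurements the bricks are flush and the bulb tube is gripped level (within about 2°), about 11 cm above the brick tops over the joint. The plain tube has not moved, and the jar is upright and was never approached.

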